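Free the plate from a stalled plate reader

TASK

The plate reader has stopped with a plate shut inside. Squeeze the two snap tabs of the service cover on its top together, lift the cover off and lay it right way up on the rubber mat; then take the release pin from the tube rack and push it down through the access hole that the cover hid, until the plate tray springs out. Put the pin back in its hole in the rack, put both down without dropping them, and leave everything else where it stands.

Things in the scene. Friction and masses are not known exactly. Their poses are not given: they have to be found in the camera images.
- reader: Plate reader, a low white instrument fixed to the bench, 270 x 230 x 110 mm (x depth, y width, z height). Origin: centre of its underside. -x is its front, with a dark fascia and the tray; z up. The flat top is at z = 110 mm.
- cover_seat (a point): Centre of the service opening in the reader's top (x = +20, y = 0, z = 110 mm in the reader's frame), 120 mm along x by 90 mm along y, in a top 5 mm thick. The grey cover is clipped over it at the start. Axes as the reader's.
- cover: Loose clip-on cover, grey plastic, 0.14 to 0.23 kg: flange 136 (x) x 108 (y) x 4 mm, under it a skirt 13 mm high that sits in the opening with 2 mm play. Origin: centre of the skirt's underside, z up; flange top at z = +17 mm. Clipped on, its axes are the reader's, its origin 13 mm below cover_seat. A fixed rib, 44 x 22 x 18 mm, runs along x on top between two snap tabs. It stands level.
- cover_grip (a point): Point between the two tabs at gripping height, 24 mm above the flange's top (x = y = 0, z = +41 mm in the cover's frame). The upright tabs stand at y = +-25 mm, each 34 mm along x, 6 mm thick, up to z = +47 mm. Outer faces 56 mm apart at rest, 40 mm squeezed home along y: 5 N to start, 9 N at the stop. 25 N or more holds the cover by its squeezed tabs for carrying.
- tab_left (a joint): How far the +y tab is squeezed in, m: 0 at rest, 0.008 at its stop. Its hook reaches 4 mm under the edge of the reader's opening and is free from about 0.006. The cover comes straight up only while both tabs are squeezed in; let go, they spring out.
- tab_right (a joint): The same for the -y tab.
- access_hole (a point): Centre of the mouth of the round access hole, 16 mm across with a 2 mm chamfer, in the floor of the bay under the cover: x = +55, y = -15, z = 78 mm in the reader's frame, 32 mm below its top. 18 mm below the mouth lies the spring latch that holds the tray: it lets go when pushed down 6 mm (stop at 9 mm), with 5 to 8 N, so the pin's tip must go 24 to 27 mm below the mouth. z is up.
- tray (a joint): How far the plate tray has come out of the reader's front, m: 0 shut, 0.085 fully out. A spring drives it out once the latch is tripped (about half a second); it is latched at the start.
- tray_front (a point): Middle of the tray's front panel, 154 x 40 mm, 40 mm above the bench; it moves 85 mm to the reader's -x when the tray springs out.
- rack: Aluminium tube rack fixed to the bench, 60 mm (x) x 180 mm (y) x 95 mm. Origin: centre of its underside. The pin hangs in a hole at y = -65 mm; two capped tubes, fixed, stand at y = +30 and +66 mm and rise 24 mm above the top plate.
- rack_hole (a point): Centre of the mouth of the pin's hole, 14 mm in diameter, through the rack's 10 mm thick top plate; 95 mm above the bench. Free space below down to 5 mm above the bench. z is up.
- pin: Release pin, loose, about 80 g: a steel rod 8 mm in diameter and 80 mm long with a round dark barrel handle above it, 24 mm in diameter and 55 mm long. Origin: the tip of the rod; z runs up the pin to the handle (the turn about z is of no account). At the start it hangs upright in the rack, its handle's underside on the top plate.
- pin_tip (a point): The tip of the pin's rod.
- pin_seat (a point): Underside of the pin's handle, on the axis, 80 mm above the tip. It meets rack_hole when the pin is home in the rack.
- pin_grip (a point): Point on the pin's axis 114 mm above the tip: a good place to grip the handle.
- mat: Black rubber mat fixed on the bench, 220 mm (x) x 180 mm (y) x 3 mm, empty. Origin: centre of its underside, z up. Mat and rack stand on either side of the reader and change places.
- media_bottle: Bystander: bottle with blue cap, 72 mm across, 150 mm high; origin under its centre.
- strip_rack: Bystander: flat orange rack, 75 x 200 x 26 mm; origin under its centre.
- tip_box: Bystander: blue tip box with clear lid, 85 x 122 x 90 mm; origin under its centre.
- beaker: Bystander: beaker, 90 mm across, 110 mm high; origin under its centre.
- ice_bucket: Bystander: red ice bucket, 220 mm across, 130 mm high; origin under its centre.
- wash_bottle: Bystander: wash bottle with bent spout, 72 mm across, 195 mm high; origin under its centre.
Mind the look-alikes: they are no part of the job. What is shaped like the cover but purple or red is not meant.

How it is judged:
On the way, in this order (a step that is already met when the one before it is completed fails the run):
1. the cover has been unclipped and lies right way up on the mat, let go, with the tray still shut (x of cover in the frame of mat between -0.07 and 0.07 m and y of cover in the frame of mat between -0.055 and 0.055 m and z of cover in the frame of mat below 0.008 m and angle between cover's own z axis and vertical below 0.1 rad and linear speed of cover below 0.02 m/s and contact force between each of the fingers, the arm and cover below 0.05 N and value of joint tray below 0.004 m), for 0.2 s.
2. with the pin through the access hole, the latch is tripped and the tray starts out (value of joint tray above 0.01 m and horizontal distance between pin_tip and access_hole below 0.01 m and z of pin_tip in the frame of access_hole below -0.015 m).
At the end, for the whole second after the job is handed in: Cover at rest and right way up on the mat, level within 0.1 rad, its centre at least 35 mm inside the mat's edges; tray out more than 75 mm; pin at rest in its rack hole, upright within 0.1 rad, handle's underside within 4 mm of the top plate; no bystander moved over 30 mm (x of cover in the frame of mat between -0.07 and 0.07 m and y of cover in the frame of mat between -0.055 and 0.055 m and z of cover in the frame of mat below 0.008 m and angle between each of cover, pin's own z axis and vertical below 0.1 rad and linear speed of each of cover, pin below 0.02 m/s and value of joint tray above 0.075 m and horizontal distance between pin_seat and rack_hole below 0.006 m and z of pin_seat in the frame of rack_hole between -0.004 and 0.004 m); the robot touches nothing.
It fails at once if a bystander (media bottle, strip rack, tip box, beaker, ice bucket, wash bottle) is moved more than 30 mm (distance of any of media_bottle, strip_rack, tip_box, beaker, ice_bucket, wash_bottle from where it was at the start of the episode above 0.03 m).
It fails at once if the cover or the pin is dropped from more than about 25 mm ((contact force between each of the fingers, the arm and cover below 0.05 N and linear speed of cover above 0.7 m/s) or (contact force between each of the fingers, the arm and pin below 0.05 N and linear speed of pin above 0.7 m/s)).
It also fails if it takes over 72 s, if anything falls off the work surface, if the arm or the gripper's body presses on something with over 40 N, if the wrist force passes 120 N, or if a joint passes its speed limit or range.

ROBOT

A 6-joint arm with a two-finger parallel gripper is mounted at the origin on the work surface. World frame = base frame: x ahead of the robot, y to its left, z up, the work surface at z = 0. Lengths are in m, angles in rad, forces in N, time in s.
With the tool pointing down it reaches from about 0.3 to 0.775 m from the base axis. Payload 14.6 kg.
Tool frame: the origin (TCP) lies at the very end of the fingers, on their centre line; the grasp point (between the pads) lies 19 mm behind it (ctrl.grasp_offset is the distance from the TCP to the grasp point, in m); x points along the fingers, y is the direction in which the jaws open and shut, and the axes are right-handed (so a half turn about x gives the same grasp; the last joint's range is limited). The gripper opens to 94 mm and grips with 3 to 60 N. Pads are 16 mm wide; open, the fingers measure 119 mm over their backs; the gripper's body (75 mm by 177 mm) begins 78 mm behind the grasp point.
Start: joints at [1.215, 0.3, 1.521, -0, 1.321, -0.067], TCP at [0.157, 0.527, 0.205] pointing down, gripper open.
Joint ranges: [-3.03, 3.03], [-0.79, 2.21], [0.23, 2.52], [-1.04, 4.18], [0, 3.07], [-2.55, 2.55]. Speed limits (rad/s): [2.22, 2.22, 2.57, 3.14, 3.14, 3.14].

INTERFACE

Orientations are given as [roll, pitch, yaw] about the fixed x, y, z axes, in that order (R = Rz(yaw) Ry(pitch) Rx(roll)).
In Python, from station import ctrl gives the robot as it stands. The module is installed in compiled form; this text tells all that it offers.
- The arm moves only by the tool send_rows, never from a script. Its argument "rows" is a list that holds one entry, the list of rows, each a list of 4 numbers: the shift along the world's x, y, z in mm, then the turn about the world's z in rad. A call has 1 to 12 rows; each row shifts and turns the commanded pose from where the row before left it; what a row does not reach is not made up. A row lasts 1/10 s, in which the tool goes at most 50 mm and 8.59 degrees, less where a joint would pass 70% of its speed; a pose out of reach is approached as far as the arm can. A call is refused whole if a number of a shift passes 50 or a number of a turn 0.15, either way. A call with a gripper value outside its range is refused whole. "grip" is the gripper's target within -1 to 1 (shut at 1, half-way at 0, fully open at -1), set as the call begins (left out, the last holds). The fingers move at their own pace and stop on an object; "newtons" is the grip in N (left out, the last holds). Time passes only in rows, so rows that do not move let the fingers close. It gives the time, the measured TCP pose, the force and the opening at its end, in the units of the state.
- ctrl.get_obs(): the state, without advancing time (a new reading comes with each control period).
- ctrl.camera(name): name is "side" or "top" or "wrist"; returns (picture, depth): 384x512x3 uint8, red, green, blue; 384x512 float32, m along the optical axis (not along the pixel's ray), 0 where there is no reading.
- ctrl.camera_params(name): a dict with "vertical_fov" (degrees; the focal length in pixels is half the picture's height over the tangent of half this angle, whatever the lens; pixels are square), "cx", "cy" (the principal point, pixels), "k1" (the pictures are not rectified: a ray, as slopes to the right and down, at radius r is drawn at 1 + k1 r^2 times it, then the intrinsics apply), "cam_to_world" (4x4, takes a point from camera to world coordinates); the wrist camera has in their place "mount" (4x4, takes a point from camera to tool coordinates, whose origin is the TCP and whose axes are the tool frame's). Camera axes: x right, y up, looking along -z (the intrinsics and any distortion apply to the point x, -y, -z); pixel columns grow to the right and rows downward; lengths in m; the calibration is good to about 2 mm. A picture is of the moment at which its call begins: read the wrist's pose just before it. camera_params takes no time and is no camera call.
- ctrl.hand_in(): hands the job in, once; it reports no verdict.
The state is a dict: "time_s": time; "qpos": joint angles; "joint_vel": joint speeds; "tau": joint torques, N m; "ee_pos": TCP position; "eef_rot": TCP orientation; "force": force on the tool from outside, world axes, zero at the start; "moment": the same for the moment, N m; "grip_width": finger opening in m.
Only numpy, scipy, OpenCV 4.12 (cv2) and the standard library are available. Lean on these libraries where they do the work, as an engineer would, in place of code of your own. Each camera call takes 0.05 s, during which the arm holds its last target.

## Working session

There is one attempt and no reset: what is moved stays moved. The work goes in short steps, Python scripts to look and compute and a tool call to move; the robot and the scene stay as the last step left them, time stands still between calls to the robot, and variables do not carry over. Pictures are saved under pics/ and viewed, and the job is handed in when it is done.

Besides the shell and the picture viewer there is one more tool, called after "Request:" in YAML: its name, and indented under it one key for each argument. send_rows: Moves the arm, as the interface text tells. Its arguments: {"type":"object","properties":{"rows":{"type":"array"},"grip":{"type":"number"},"newtons":{"type":"number"}},"required":["rows"]}

```bash
mkdir -p pics; cat > h.py <<'E'
import numpy as np, cv2
from station import ctrl
from scipy.spatial.transform import Rotation as R
def cam(n):
    o=ctrl.get_obs(); p=ctrl.camera_params(n); im,d=ctrl.camera(n)
    if 'cam_to_world' in p: T=np.array(p['cam_to_world'])
    else:
        W=np.eye(4); W[:3,:3]=R.from_euler('xyz',o['eef_rot']).as_matrix(); W[:3,3]=o['ee_pos']; T=W@np.array(p['mount'])
    return im,d,p,T
def save(n,tag):
    im,d,p,T=cam(n); np.savez(f'{tag}.npz',im=im,d=d,T=T,fov=p['vertical_fov'],cx=p['cx'],cy=p['cy'],k1=p['k1'])
    cv2.imwrite(f'pics/{tag}.png',im[:,:,::-1]); return load(tag)
def load(tag): return dict(np.load(f'{tag}.npz'))
def K(c):
    f=192/np.tan(np.radians(float(c['fov']))/2); return np.array([[f,0,c['cx']],[0,f,c['cy']],[0,0,1.]]),np.array([float(c['k1']),0,0,0.])
def rays(c,uv):
    k,dc=K(c); n=cv2.undistortPoints(np.array(uv,float).reshape(-1,1,2),k,dc).reshape(-1,2)
    return np.c_[n[:,0],-n[:,1],-np.ones(len(n))]
def px2w(c,uv,d=None):
    uv=np.array(uv,float).reshape(-1,2); r=rays(c,uv)
    if d is None: d=np.array([c['d'][int(round(v)),int(round(u))] for u,v in uv])
    return (r*np.reshape(d,(-1,1)))@c['T'][:3,:3].T+c['T'][:3,3]
def pxz(c,uv,z):
    r=rays(c,uv)@c['T'][:3,:3].T; o=c['T'][:3,3]; return o+r*((z-o[2])/r[:,2])[:,None]
def cloud(c):
    h,w=c['d'].shape; u,v=np.meshgrid(np.arange(w),np.arange(h)); uv=np.c_[u.ravel(),v.ravel()]
    return px2w(c,uv,c['d'].ravel()).reshape(h,w,3)
def w2px(c,P):
    k,dc=K(c); P=np.array(P,float).reshape(-1,3); q=(P-c['T'][:3,3])@c['T'][:3,:3]; q=q*[1,-1,-1]
    return cv2.projectPoints(q,np.zeros(3),np.zeros(3),k,dc)[0].reshape(-1,2)
def tri(cs,uvs):
    A=np.zeros((3,3));b=np.zeros(3)
    for c,uv in zip(cs,uvs):
        r=(rays(c,[uv])@c['T'][:3,:3].T)[0]; r/=np.linalg.norm(r); M=np.eye(3)-np.outer(r,r); A+=M; b+=M@c['T'][:3,3]
    return np.linalg.solve(A,b)
E
python3 - <<'E'
from h import *
for n in ['top','side','wrist']:
    c=save(n,n+'0'); print(n,c['T'].round(3).tolist(),c['fov'],c['cx'],c['cy'],c['k1'])
o=ctrl.get_obs(); print(o)
print(ctrl.grasp_offset)
E
```

```text
top [[0.009, 0.976, -0.216, 0.13], [-1.0, 0.009, 0.0, -0.017], [0.002, 0.216, 0.976, 1.887], [0.0, 0.0, 0.0, 1.0]] 43.54882557486086 252.17867807414237 192.6649705522074 -0.0065360174845883225
side [[-0.71, 0.49, -0.505, -0.361], [-0.704, -0.502, 0.503, 0.871], [-0.007, 0.712, 0.702, 1.321], [0.0, 0.0, 0.0, 1.0]] 42.00963506764589 255.45878642172002 186.97493211732902 0.014665941849155243
wrist [[0.284, -0.92, -0.27, 0.078], [0.959, 0.273, 0.08, 0.551], [-0.0, -0.281, 0.96, 0.384], [0.0, 0.0, 0.0, 1.0]] 67.29135627770168 252.94994599932957 191.76955650457992 0.006851671660282378
{'time_s': 0.15, 'qpos': array([ 1.21537403e+00,  3.00311232e-01,  1.52140865e+00,  1.99062156e-05,
        1.32067611e+00, -6.66131111e-02]), 'joint_vel': array([-0.00018635, -0.00219862, -0.00220407, -0.00019076, -0.0010231 ,
        0.00035995]), 'tau': array([ 6.25857829e-04, -5.31959116e+01, -3.52817452e+01,  7.07960757e-02,
        2.35338573e-02, -7.12823157e-05]), 'ee_pos': array([0.1565875 , 0.52704932, 0.20504697]), 'eef_rot': array([-1.66140813,  1.56999275, -1.95022225]), 'force': array([-0.50617825, -0.84813652, -0.41873089]), 'moment': array([ 0.02148129, -0.02319646, -0.0212565 ]), 'grip_width': 0.09365900711283946}
0.0188
```

View pics/top0.png

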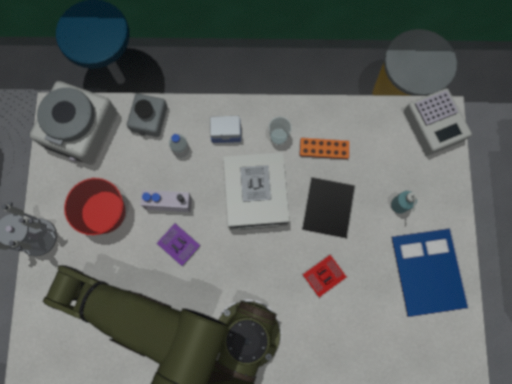

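View pics/side0.png

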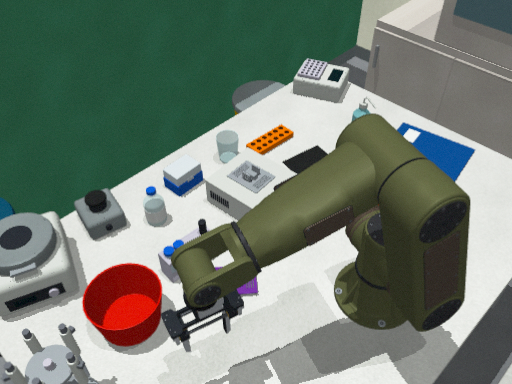

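View pics/wrist0.png

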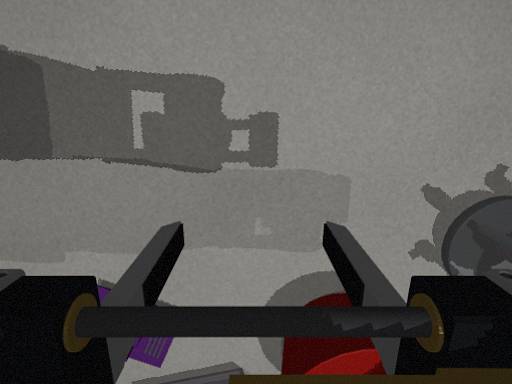

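```bash
python3 - <<'E'
from h import *
c=load('top0'); im=c['im'][:,:,::-1]
cv2.imwrite('pics/topcrop.png',cv2.resize(im[120:250,130:370],None,fx=3.3,fy=3.3,interpolation=cv2.INTER_CUBIC))
C=cloud(c)
for n,uv in dict(bench=(300,240),readertop=(235,215),flange=(246,175),rib=(256,183),mat=(329,207),rack=(170,205),pin=(185,203)).items(): print(n,C[uv[1],uv[0]].round(4))
def rect(mask,n):
    k,l,s,_=cv2.connectedComponentsWithStats(mask.astype(np.uint8)); i=1+np.argmax(s[1:,4]); P=C[l==i]
    r=cv2.minAreaRect((P[:,:2]*1000).astype(np.float32)); print(n,np.round(r[0],1),np.round(r[1],1),round(r[2],2),P[:,2].mean().round(4),len(P))
Z=C[:,:,2]; x=C[:,:,0];y=C[:,:,1]
roi=np.zeros(Z.shape,bool); roi[145:235,215:295]=1
rect(roi&(Z>.1)&(Z<.2),'reader')
roi=np.zeros(Z.shape,bool); roi[150:210,230:280]=1
rect(roi&(Z>.112)&(Z<.2),'coverflange')
roi=np.zeros(Z.shape,bool); roi[165:250,295:365]=1
rect(roi&(im.max(2)<60)&(Z<.03),'mat')
roi=np.zeros(Z.shape,bool); roi[180:225,135:200]=1
rect(roi&(Z>.08)&(Z<.105),'rack'); rect(roi&(Z>.08),'rackall')
E
```

```text
bench [ 0.3571 -0.2063  0.0037]
readertop [0.4364 0.0469 0.1073]
flange [0.5918 0.0075 0.1073]
rib [ 0.5549 -0.0308  0.1316]
mat [ 0.4905 -0.3239  0.0019]
rack [0.475  0.295  0.0933]
pin [0.4837 0.2386 0.0916]
reader [539.5 -30.6] [277.  230.4] 4.8 0.1108 4170
coverflange [558.4 -33.5] [156.6 172.4] 6.73 0.1184 758
mat [ 490.7 -321.7] [170.6 214.4] 78.84 0.0025 2188
rack [501.  316.7] [181.8  63.5] 86.67 0.0934 566
rackall [372.4 159.9] [579.8 152.6] 50.8 0.1217 764
```

View pics/topcrop.png

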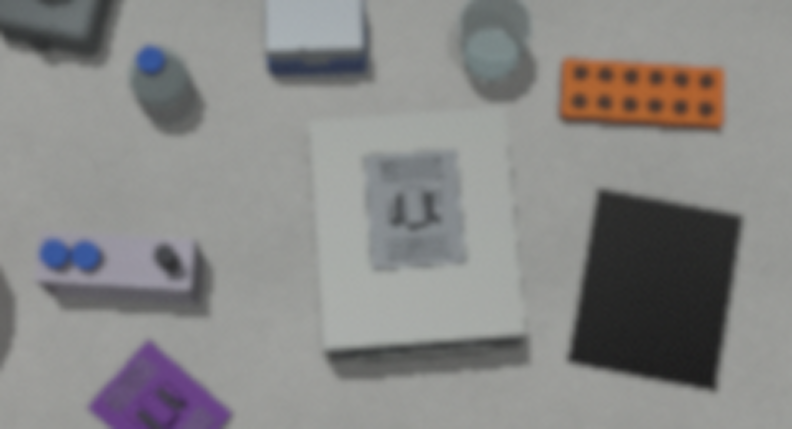

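```bash
cat >> h.py <<'E'
def st():
    o=ctrl.get_obs(); M=R.from_euler('xyz',o['eef_rot']).as_matrix()
    print('t',round(o['time_s'],2),'p',(o['ee_pos']*1000).round(1),'toolx',M[:,0].round(3),'jaw yaw',np.degrees(np.arctan2(M[1,1],M[0,1])).round(2),'q',o['qpos'].round(2),'w',round(o['grip_width']*1000,1),'F',o['force'].round(1))
E
python3 -c "
from h import *
st()
print(ctrl.camera_params('wrist')['mount'].__repr__())"
```

```text
t 0.15 p [156.6 527.  205. ] toolx [-0.    -0.001 -1.   ] jaw yaw 73.45 q [ 1.22  0.3   1.52  0.    1.32 -0.07] w 93.7 F [-0.5 -0.8 -0.4]
array([[-5.60400491e-04,  2.81279832e-01, -9.59625626e-01,
        -1.79252697e-01],
       [ 9.99999618e-01, -4.86524583e-04, -7.26585255e-04,
         3.48053887e-04],
       [-6.71255237e-04, -9.59625666e-01, -2.81279452e-01,
        -8.22612026e-02],
       [ 0.00000000e+00,  0.00000000e+00,  0.00000000e+00,
         1.00000000e+00]])
```

Request:
send_rows:
  rows:
    - [[23,-23,8,0.03],[23,-23,8,0.03],[23,-23,8,0.03],[23,-23,8,0.03],[23,-23,8,0.03],[23,-23,8,0.03],[23,-23,8,0.03],[23,-23,8,0.03],[23,-23,8,0.03],[23,-23,8,0.03],[23,-23,8,0.03],[23,-23,8,0.03]]

```text
time_s: 1.35
ee_pos: [0.4334, 0.2501, 0.3017]
eef_rot: [-2.8, 1.571, -2.727]
force: [0.8, -0.3, 0.5]
grip_width: 0.0939
```

```bash
python3 -c "
from h import *
st(); save('wrist','wr1'); st(); print(w2px(load('wr1'),[[.497,.252,.15],[.497,.252,.095]]))"
```

```text
t 1.35 p [433.4 250.1 301.7] toolx [-0. -0. -1.] jaw yaw 94.15 q [ 0.45  0.13  1.5   0.    1.51 -1.19] w 93.9 F [ 0.8 -0.3  0.5]
t 1.4 p [436.  247.6 302.7] toolx [ 0.002 -0.    -1.   ] jaw yaw 94.15 q [ 0.44  0.13  1.5  -0.    1.51 -1.2 ] w 94.1 F [ 2.3 -1.8  1.7]
[[250.289972   229.36654468]
 [250.61479275 213.69069148]]
```

View pics/wr1.png

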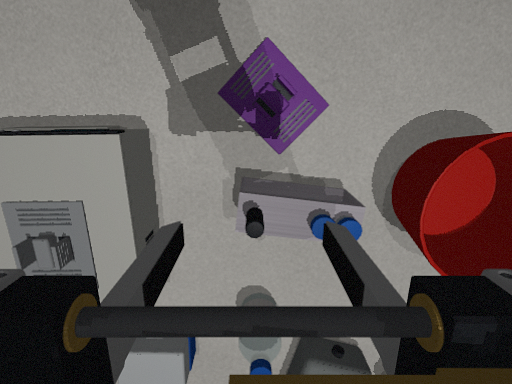

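Request:
send_rows:
  rows:
    - [[0,0,0,0],[0,0,0,0]]

```text
time_s: 1.6
ee_pos: [0.4322, 0.2514, 0.301]
eef_rot: [-2.98, 1.57, -2.91]
force: [0.2, -0.7, -0.0]
grip_width: 0.0942
```

```bash
python3 -c "
from h import *
st(); c=save('wrist','wr2'); im=c['im'][160:260,220:380,::-1]
cv2.imwrite('pics/wr2c.png',cv2.resize(im,None,fx=5,fy=5,interpolation=cv2.INTER_CUBIC))"
```

```text
t 1.6 p [432.2 251.4 301. ] toolx [-0.001 -0.    -1.   ] jaw yaw 94.05 q [ 0.45  0.13  1.51  0.    1.51 -1.19] w 94.2 F [ 0.2 -0.7 -0. ]
```

View pics/wr2c.png

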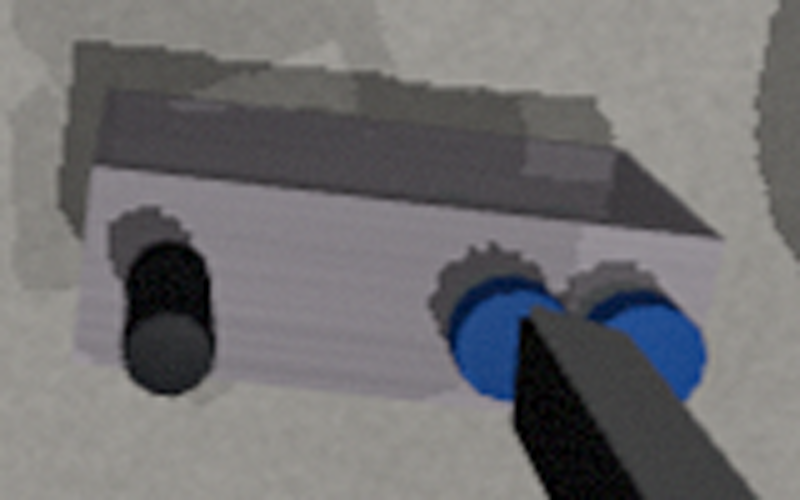

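Request:
send_rows:
  rows:
    - [[0,-20,0,0],[0,-20,0,0],[0,-20,0,0],[0,0,0,0],[0,0,0,0]]

```text
time_s: 2.15
ee_pos: [0.4323, 0.1919, 0.3015]
eef_rot: [1.428, 1.571, 1.499]
force: [-0.2, 1.3, 0.1]
grip_width: 0.094
```

```bash
python3 -c "
from h import *
st(); c=save('wrist','wr3'); print(w2px(c,[[.497,.252,.15],[.497,.252,.095]]))"
```

```text
t 2.15 p [432.3 191.9 301.5] toolx [ 0.  0. -1.] jaw yaw 94.09 q [ 0.34  0.07  1.58  0.    1.5  -1.3 ] w 94.0 F [-0.2  1.3  0.1]
[[296.78074043 233.30249647]
 [291.1417885  217.16064313]]
```

View pics/wr3.png

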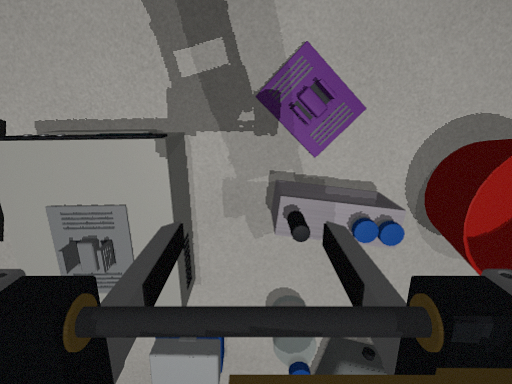

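Request:
send_rows:
  rows:
    - [[20,-30,0,0],[20,-30,0,0],[20,-30,0,0],[20,-30,0,0],[20,-30,0,0],[20,-30,0,0],[10,-20,0,0],[0,0,0,0],[0,0,0,0]]

```text
time_s: 3.1
ee_pos: [0.5626, -0.0078, 0.301]
eef_rot: [2.723, 1.57, 2.795]
force: [-0.9, 0.6, 0.2]
grip_width: 0.0937
```

```bash
python3 -c "
from h import *
c=load('wr3'); im=c['im'][190:270,250:410,::-1]
cv2.imwrite('pics/wr3c.png',cv2.resize(im,None,fx=5,fy=5,interpolation=cv2.INTER_CUBIC))
st(); c=save('wrist','wr4')"
```

```text
t 3.1 p [562.6  -7.8 301. ] toolx [-0.001  0.    -1.   ] jaw yaw 94.1 q [-0.08  0.28  1.33  0.    1.53 -1.72] w 93.7 F [-0.9  0.6  0.2]
```

View pics/wr3c.png

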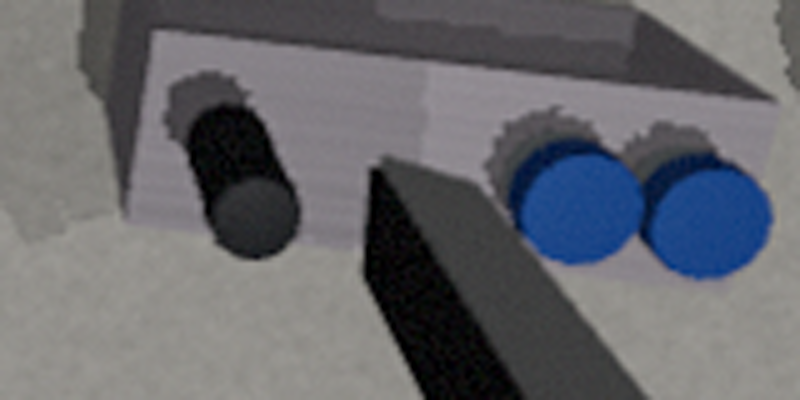

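View pics/wr4.png

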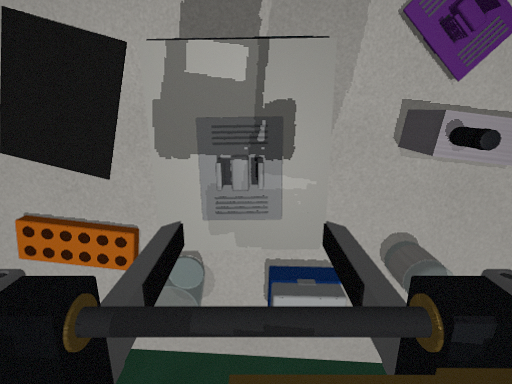

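Request:
send_rows:
  rows:
    - [[0,-20,0,0],[0,-20,0,0],[0,-20,0,0],[0,0,0,0],[0,0,0,0]]

```text
time_s: 3.65
ee_pos: [0.5625, -0.0676, 0.3017]
eef_rot: [0.509, 1.57, 0.581]
force: [-0.1, -0.1, -1.3]
grip_width: 0.0943
```

```bash
python3 -c "
from h import *
st(); c=save('wrist','wr5')"
```

```text
t 3.65 p [562.5 -67.6 301.7] toolx [ 0.  0. -1.] jaw yaw 94.11 q [-0.18  0.29  1.32  0.    1.54 -1.83] w 94.3 F [-0.1 -0.1 -1.3]
```

View pics/wr5.png

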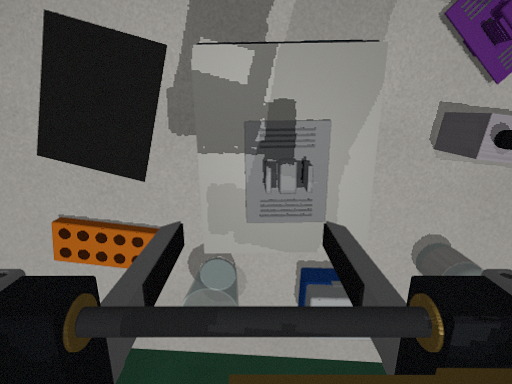

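```bash
python3 -c "
from h import *
a=load('wr4')['im'][105:230,180:305,::-1];b=load('wr5')['im'][105:230,225:350,::-1]
cv2.imwrite('pics/cov.png',np.hstack([cv2.resize(x,(400,400),interpolation=cv2.INTER_CUBIC) for x in (a,b)]))
cs=[load('wr2'),load('wr3')]; p=tri(cs,[(254.0,230.6),(250+255/5,190+215/5)]); print('pin top',p)
for c,uv in zip(cs,[(254.0,230.6),(301,233)]): print(px2w(c,[uv]),pxz(c,[uv],.15),w2px(c,[p]))
for t in ['wr4','wr5']:
    c=load(t);C=cloud(c); Z=C[:,:,2]; g=c['im'].max(2)
    m=(g<60)&(Z<.015)&(np.arange(512)<180)[None,:]&(np.arange(384)<195)[:,None]
    k,l,s,_=cv2.connectedComponentsWithStats(m.astype(np.uint8)); i=1+np.argmax(s[1:,4]);P=C[l==i]; r=cv2.minAreaRect((P[:,:2]*1000).astype(np.float32)); print('mat',r,P[:,2].mean())
    print('mat z',Z[100,100])
"
```

```text
pin top [0.49823812 0.25806247 0.14609025]
[[0.49645756 0.25790021 0.15078581]] [[0.49680578 0.25792851 0.15      ]] [[254.01182929 230.37980467]]
[[0.49588851 0.25704056 0.15073679]] [[0.49621352 0.25719837 0.15      ]] [[300.99286877 233.21947321]]
mat ((491.36956787109375, -318.82086181640625), (184.0416717529297, 219.95562744140625), 79.2582778930664) 0.0028414796020204036
mat z 0.0018698041348862438
mat ((491.8713073730469, -317.278076171875), (179.64999389648438, 219.8835906982422), 79.32490539550781) 0.002897172433923672
mat z 0.001654039474968949
```

View pics/cov.png

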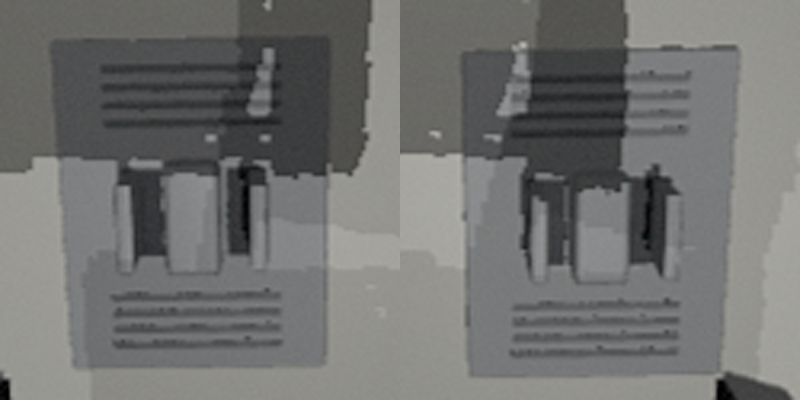

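```bash
python3 -c "
from h import *
a=load('wr4');b=load('wr5')
A=np.array([(52,40),(328,38),(326,366),(73,368)])/3.2+[180,105]-.35
B=np.array([(62,52),(338,46),(320,374),(70,376)])/3.2+[225,105]-.35
print(np.array([tri([a,b],[x,y]) for x,y in zip(A,B)]).round(4))
for c,u in ((a,A),(b,B)):
    q=pxz(c,u,.114); print(q.round(4).tolist(), q.mean(0).round(4)); d=q[0]-q[3]; print('sides',np.linalg.norm(q-np.roll(q,1,0),axis=1).round(4),'yaw',np.degrees(np.arctan2((q[2]+q[3]-q[0]-q[1])[1],(q[2]+q[3]-q[0]-q[1])[0])),'yaw2',np.degrees(np.arctan2((q[1]+q[2]-q[0]-q[3])[0]*-1,(q[1]+q[2]-q[0]-q[3])[1])))
A=np.array([(124.5,185),(258,184),(258,268),(124.5,272)])/3.2+[180,105]-.35
B=np.array([(540,197),(672,194),(672,278),(540,281)])/3.2+[225-125,105]-.35
print(np.array([tri([a,b],[x,y]) for x,y in zip(A,B)]).round(4))
for c,u in ((a,A),(b,B)):
    q=pxz(c,u,.144); print(q.round(4).tolist(), q.mean(0).round(4))
    C=cloud(c); 
    for x,y in u: print(C[int(y),int(x)].round(4),end=' ')
    print()
for c in (a,b):
    C=cloud(c); Z=C[:,:,2]; m=(Z>.135)&(Z<.16)&(abs(C[:,:,0]-.558)<.06)&(abs(C[:,:,1]+.03)<.06); P=C[m]; print('tabs',m.sum(),P.mean(0),P.min(0),P.max(0))
    m=(abs(Z-.11)<.012)&(c['im'].min(2)>130); P=C[m]; print(cv2.minAreaRect((P[:,:2]*1000).astype(np.float32)), np.median(P[:,2]))
"
```

```text
[[ 0.4977 -0.0828  0.1106]
 [ 0.4884  0.0236  0.1125]
 [ 0.6245  0.0366  0.1108]
 [ 0.6312 -0.0708  0.1157]]
[[0.4974, -0.0822, 0.114], [0.489, 0.0235, 0.114], [0.6234, 0.0362, 0.114], [0.632, -0.071, 0.114]] [ 0.5605 -0.0234  0.114 ]
sides [0.1351 0.106  0.135  0.1076] yaw 5.068601009405566 yaw2 4.571185602518762
[[0.4977, -0.0827, 0.114], [0.4878, 0.0232, 0.114], [0.6231, 0.0357, 0.114], [0.6318, -0.0707, 0.114]] [ 0.5601 -0.0236  0.114 ]
sides [0.1346 0.1064 0.1359 0.1068] yaw 5.181459792738836 yaw2 4.988972911001828
[[ 5.469e-01 -4.950e-02  1.399e-01]
 [ 5.430e-01  2.000e-04  1.376e-01]
 [ 5.732e-01  2.400e-03  1.467e-01]
 [ 5.776e-01 -4.730e-02  1.486e-01]]
[[0.5459, -0.0491, 0.144], [0.542, -0.0, 0.144], [0.574, 0.0025, 0.144], [0.5792, -0.0478, 0.144]] [ 0.5603 -0.0236  0.144 ]
[ 0.5455 -0.0498  0.1432] [ 5.418e-01 -4.000e-04  1.442e-01] [0.5734 0.0021 0.1446] [ 0.5785 -0.0485  0.1438] 
[[0.5463, -0.0498, 0.144], [0.5417, -0.0011, 0.144], [0.5739, 0.003, 0.144], [0.5787, -0.0469, 0.144]] [ 0.5602 -0.0237  0.144 ]
[ 0.5464 -0.0502  0.1425] [ 0.5417 -0.0016  0.1425] [0.5732 0.002  0.1445] [ 0.5779 -0.0475  0.1448] 
tabs 311 [ 0.55976076 -0.02584934  0.14316486] [ 0.54114894 -0.05386687  0.13523679] [0.57863681 0.00454928 0.1457581 ]
((541.1668701171875, -25.26464080810547), (270.0996398925781, 231.9306640625), 4.971317291259766) 0.10994743281087183
tabs 337 [ 0.55928914 -0.02348509  0.14293017] [ 0.5412139  -0.05340761  0.13510634] [0.57860304 0.00465826 0.14586554]
((586.311767578125, -40.7581787109375), (357.79132080078125, 270.7766418457031), 4.856463432312012) 0.11001289959366789
```

Request:
send_rows:
  rows:
    - [[-2,22,0,0.016],[0,22,-20,0],[0,0,-30,0],[0,0,-30,0],[0,0,-30,0],[0,0,-25,0],[0,0,0,0],[0,0,0,0]]

```text
time_s: 4.5
ee_pos: [0.5608, -0.024, 0.1673]
eef_rot: [-0.036, 1.57, 0.052]
force: [0.3, -0.5, -0.3]
grip_width: 0.0937
```

```bash
python3 -c "
from h import *
st(); c=save('wrist','wr6')"
```

```text
t 4.5 p [560.8 -24.  167.3] toolx [ 0.  0. -1.] jaw yaw 95.05 q [-0.11  0.36  1.54  0.    1.25 -1.77] w 93.7 F [ 0.3 -0.5 -0.3]
```

View pics/wr6.png

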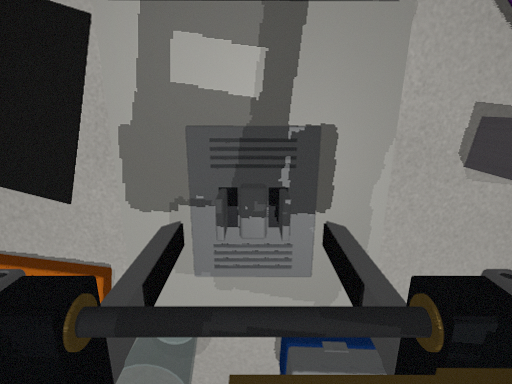

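Request:
send_rows:
  rows:
    - [[0,0,-16,0],[0,0,-16,0],[0,0,-15,0],[0,0,0,0],[0,0,0,0]]

```text
time_s: 5.05
ee_pos: [0.5613, -0.0247, 0.121]
eef_rot: [-0.195, 1.569, -0.107]
force: [0.5, 0.3, -0.5]
grip_width: 0.0939
```

Request:
send_rows:
  rows:
    - [[0,0,0,0],[0,0,0,0],[0,0,0,0],[0,0,0,0],[0,0,0,0],[0,0,0,0],[0,0,0,0],[0,0,0,0]]
  grip: 1
  newtons: 40

```text
time_s: 5.85
ee_pos: [0.5608, -0.0247, 0.1201]
eef_rot: [-0.069, 1.57, 0.018]
force: [-1.4, 0.1, 5.4]
grip_width: 0.0382
```

Request:
send_rows:
  rows:
    - [[0,0,4,0],[0,0,6,0],[0,0,8,0],[0,0,10,0],[0,0,12,0],[0,0,0,0],[0,0,0,0]]

```text
time_s: 6.55
ee_pos: [0.5607, -0.0248, 0.1597]
eef_rot: [-0.219, 1.57, -0.132]
force: [0.7, -0.2, -1.9]
grip_width: 0.0386
```

```bash
python3 -c "
from h import *
st(); c=save('wrist','wr7'); st()"
```

```text
t 6.55 p [560.7 -24.8 159.7] toolx [ 0.001 -0.    -1.   ] jaw yaw 95.0 q [-0.11  0.36  1.54 -0.    1.23 -1.77] w 38.6 F [ 0.7 -0.2 -1.9]
t 6.6 p [560.5 -24.8 159.3] toolx [-0. -0. -1.] jaw yaw 95.0 q [-0.11  0.37  1.54 -0.    1.23 -1.77] w 37.9 F [-0.5 -0.3 -2.8]
```

View pics/wr7.png

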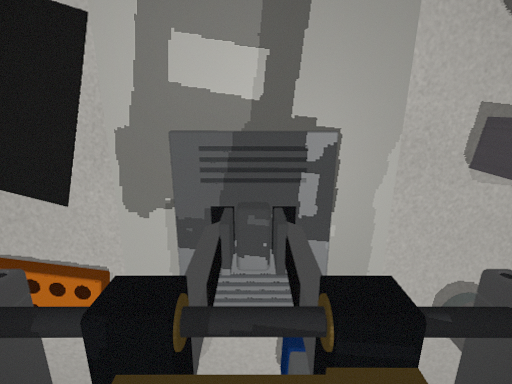

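Request:
send_rows:
  rows:
    - [[0,0,15,0],[0,-8,15,0],[-4,-18,0,0],[-7,-28,0,0],[-8,-34,0,0],[-8,-34,0,0],[-8,-34,0,0],[-8,-34,0,0],[-8,-34,0,0],[-8,-34,0,0],[-7,-25,0,0],[-3,-10,0,0]]

```text
time_s: 7.8
ee_pos: [0.4907, -0.3196, 0.1887]
eef_rot: [2.616, 1.57, 2.701]
force: [-0.2, 0.9, -1.9]
grip_width: 0.0382
```

Request:
send_rows:
  rows:
    - [[0,0,-20,0],[0,0,-30,0],[0,0,-30,0],[0,0,-30,0],[0,0,-20,0],[0,0,-10,0],[0,0,0,0],[0,0,0,0]]

```text
time_s: 8.6
ee_pos: [0.4921, -0.3178, 0.0503]
eef_rot: [-0.71, 1.57, -0.622]
force: [0.1, 0.5, -1.6]
grip_width: 0.0381
```

```bash
python3 -c "
from h import *
st(); c=save('wrist','wr8');save('side','s8'); st()"
```

```text
t 8.6 p [ 492.1 -317.8   50.3] toolx [ 0.001 -0.001 -1.   ] jaw yaw 95.01 q [-0.64  0.55  1.56  0.    1.04 -2.29] w 38.1 F [ 0.1  0.5 -1.6]
t 8.7 p [ 492.2 -318.1   50.7] toolx [ 0.002 -0.001 -1.   ] jaw yaw 95.0 q [-0.64  0.54  1.56  0.    1.04 -2.29] w 38.1 F [-0.1  1.2 -2. ]
```

View pics/wr8.png

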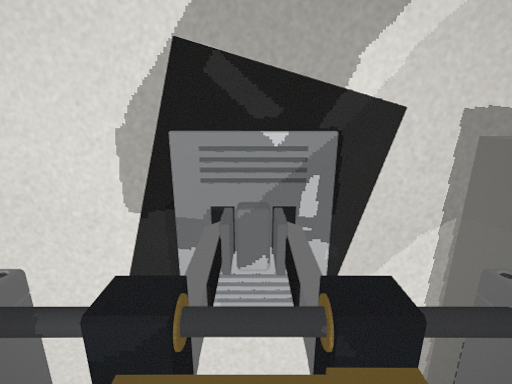

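Request:
send_rows:
  rows:
    - [[0,0,-9,0],[0,0,-7,0],[0,0,-4,0],[0,0,-2,0],[0,0,0,0],[0,0,0,0]]

```text
time_s: 9.3
ee_pos: [0.4917, -0.3178, 0.0275]
eef_rot: [-0.612, 1.571, -0.525]
force: [0.6, -0.4, -1.6]
grip_width: 0.0381
```

Request:
send_rows:
  rows:
    - [[0,0,-1,0],[0,0,-1,0],[0,0,0,0],[0,0,0,0]]

```text
time_s: 9.7
ee_pos: [0.4918, -0.3179, 0.0261]
eef_rot: [-0.722, 1.57, -0.635]
force: [-2.0, 2.6, 6.5]
grip_width: 0.038
```

Request:
send_rows:
  rows:
    - [[0,0,0,0],[0,0,0,0],[0,0,0,0],[0,0,0,0],[0,0,0,0],[0,0,0,0],[0,0,0,0],[0,0,0,0]]
  grip: -1

```text
time_s: 10.5
ee_pos: [0.4916, -0.3178, 0.0254]
eef_rot: [2.427, 1.571, 2.515]
force: [-0.1, -0.4, -0.5]
grip_width: 0.0938
```

Request:
send_rows:
  rows:
    - [[0,0,20,0],[0,0,30,0],[0,0,40,0],[0,0,50,0],[0,0,50,0],[0,0,50,0],[0,0,40,0],[0,0,0,0],[0,0,0,0]]

```text
time_s: 11.4
ee_pos: [0.4917, -0.3178, 0.3056]
eef_rot: [-0.737, 1.57, -0.65]
force: [0.0, 0.3, -0.0]
grip_width: 0.0934
```

```bash
python3 -c "
from h import *
st(); c=save('wrist','wr9'); st()"
```

```text
t 11.4 p [ 491.7 -317.8  305.6] toolx [ 0.001 -0.001 -1.   ] jaw yaw 94.99 q [-0.64  0.33  1.25 -0.    1.56 -2.29] w 93.4 F [ 0.   0.3 -0. ]
t 11.45 p [ 491.4 -317.6  304.4] toolx [-0.001  0.001 -1.   ] jaw yaw 94.99 q [-0.64  0.33  1.26 -0.    1.56 -2.29] w 94.0 F [-0.  -0.1 -0. ]
```

View pics/wr9.png

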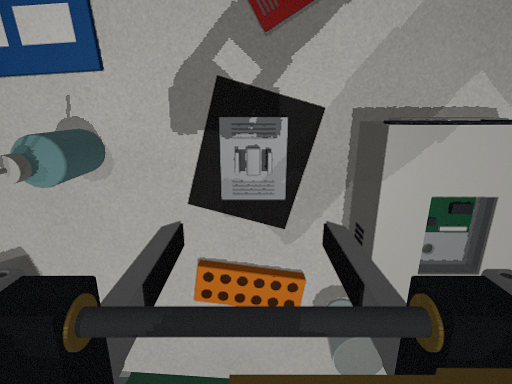

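Request:
send_rows:
  rows:
    - [[10,25,0,0],[12,32,0,0],[12,32,0,0],[12,32,0,0],[12,32,0,0],[12,32,0,0],[12,32,0,0],[12,26,0,0],[4,10,0,0],[0,0,0,0],[0,0,0,0]]

```text
time_s: 12.55
ee_pos: [0.5893, -0.0656, 0.3047]
eef_rot: [3.059, 1.57, -3.138]
force: [-0.6, -0.7, 0.2]
grip_width: 0.0935
```

```bash
python3 -c "
from h import *
st(); c=save('wrist','wr10');print(w2px(c,[.5964,-.0354,.078]))"
```

```text
t 12.55 p [589.3 -65.6 304.7] toolx [-0.001 -0.    -1.   ] jaw yaw 94.98 q [-0.17  0.35  1.23 -0.    1.56 -1.83] w 93.5 F [-0.6 -0.7  0.2]
[[272.94146632 173.8255969 ]]
```

Request:
send_rows:
  rows:
    - [[0,20,0,0],[0,20,0,0],[0,20,0,0],[0,0,0,0],[0,0,0,0]]

```text
time_s: 13.1
ee_pos: [0.5895, -0.0058, 0.3055]
eef_rot: [-1.715, 1.571, -1.628]
force: [-0.6, -0.3, 0.3]
grip_width: 0.0941
```

```bash
python3 -c "
from h import *
st(); c=save('wrist','wr11');q=w2px(c,[.5964,-.0354,.078])[0];print(q)
ims=[]
for t in ('wr10','wr11'):
    c=load(t); u,v=w2px(c,[.5964,-.0354,.078])[0].astype(int); print(u-50,v-50)
    ims.append(cv2.resize(c['im'][v-50:v+50,u-50:u+50,::-1],(400,400),interpolation=cv2.INTER_CUBIC))
cv2.imwrite('pics/hole.png',np.hstack(ims))
"
```

```text
t 13.1 p [589.5  -5.8 305.5] toolx [-0. -0. -1.] jaw yaw 94.97 q [-0.07  0.34  1.24 -0.    1.56 -1.73] w 94.1 F [-0.6 -0.3  0.3]
[231.64048363 169.82625235]
222 123
181 119
```

View pics/hole.png

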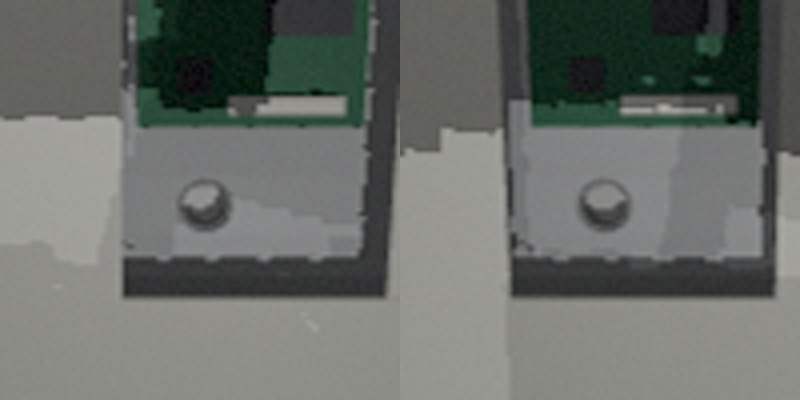

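```bash
python3 -c "
from h import *
a=load('wr10');b=load('wr11')
A=np.array([222,123])+np.array([204.5,204])/4-.4; B=np.array([181,119])+np.array([205,204])/4-.4
print(tri([a,b],[A,B]),pxz(a,[A],.078),pxz(b,[B],.078),px2w(a,[A+[6,9]]),px2w(b,[B+[6,9]]))
"
```

```text
[ 0.59700178 -0.03536045  0.07371693] [[ 0.59609669 -0.03574599  0.078     ]] [[ 0.59604306 -0.0351222   0.078     ]] [[ 0.60878775 -0.02556727  0.07739783]] [[ 0.6087851  -0.02560064  0.07706746]]
```

Request:
send_rows:
  rows:
    - [[-9,20,0,0],[-11,32,0,0],[-11,32,0,0],[-11,32,-10,0],[-11,32,-20,0],[-11,32,-20,0],[-11,32,-20,0],[-11,32,-20,0],[-7,19,-20,0],[0,0,0,0],[0,0,0,0]]

```text
time_s: 14.25
ee_pos: [0.4972, 0.2573, 0.1958]
eef_rot: [-1.469, 1.57, -1.382]
force: [0.6, -0.1, -0.2]
grip_width: 0.0945
```

```bash
python3 -c "
from h import *
st(); c=save('wrist','wr12');print(w2px(c,[[.4965,.2575,.15],[.4965,.2575,.095]]))
cv2.imwrite('pics/wr12c.png',cv2.resize(c['im'][170:320,160:350,::-1],None,fx=4,fy=4,interpolation=cv2.INTER_CUBIC))
"
```

```text
t 14.25 p [497.2 257.3 195.8] toolx [ 0. -0. -1.] jaw yaw 94.98 q [ 0.41  0.33  1.51 -0.    1.31 -1.25] w 94.5 F [ 0.6 -0.1 -0.2]
[[252.7048417  209.66617612]
 [252.73831579 191.11413088]]
```

View pics/wr12c.png

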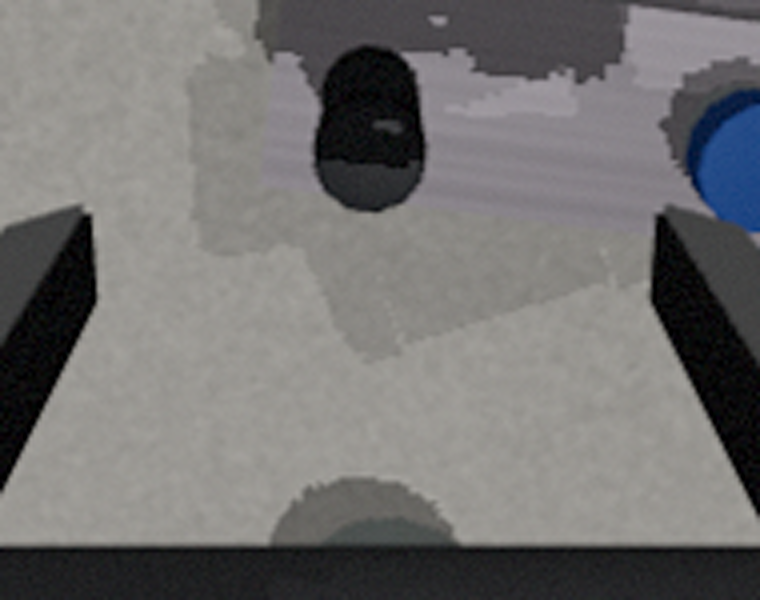

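Request:
send_rows:
  rows:
    - [[0,0,-20,0],[0,0,-25,0],[0,0,-25,0],[0,0,-16,0],[0,0,0,0],[0,0,0,0]]

```text
time_s: 14.9
ee_pos: [0.4976, 0.2576, 0.1108]
eef_rot: [0.277, 1.569, 0.363]
force: [0.3, 0.4, 0.4]
grip_width: 0.0939
```

Request:
send_rows:
  rows:
    - [[0,0,0,0],[0,0,0,0],[0,0,0,0],[0,0,0,0],[0,0,0,0],[0,0,0,0],[0,0,0,0],[0,0,0,0],[0,0,0,0]]
  grip: 1
  newtons: 40

```text
time_s: 15.8
ee_pos: [0.4966, 0.2582, 0.1094]
eef_rot: [-2.494, 1.571, -2.407]
force: [-0.4, -0.1, 0.6]
grip_width: 0.0254
```

```bash
python3 -c "
from h import *
for i in range(1): st()
"
```

```text
t 15.8 p [496.6 258.2 109.4] toolx [-0. -0. -1.] jaw yaw 94.99 q [ 0.41  0.42  1.6  -0.    1.13 -1.24] w 25.4 F [-0.4 -0.1  0.6]
```

Request:
send_rows:
  rows:
    - [[0,0,8,0],[0,0,15,0],[0,0,22,0],[0,0,25,0],[0,0,25,0],[0,0,22,0],[0,0,13,0],[0,0,0,0],[0,0,0,0]]

```text
time_s: 16.7
ee_pos: [0.4964, 0.2581, 0.2386]
eef_rot: [-2.823, 1.57, -2.735]
force: [0.0, -0.4, -1.3]
grip_width: 0.0234
```

```bash
python3 -c "
from h import *
st(); save('side','s13'); c=save('wrist','wr13'); st()
P=np.array(ctrl.get_obs()['ee_pos']); print(w2px(load('s13'),[P-[0,0,.095],P+[0,0,.04]]), w2px(c,[P-[0,0,.095]]))"
```

```text
t 16.7 p [496.4 258.1 238.6] toolx [-0.001 -0.    -1.   ] jaw yaw 94.99 q [ 0.41  0.3   1.45  0.    1.4  -1.24] w 23.4 F [ 0.  -0.4 -1.3]
t 16.8 p [496.3 258.  238.1] toolx [-0.002 -0.001 -1.   ] jaw yaw 94.99 q [ 0.41  0.3   1.45 -0.    1.4  -1.24] w 23.6 F [ 0.6  0.4 -1. ]
[[201.48015284 222.42171291]
 [197.6837801  192.03000695]] [[252.42861337 193.52891014]]
```

View pics/wr13.png

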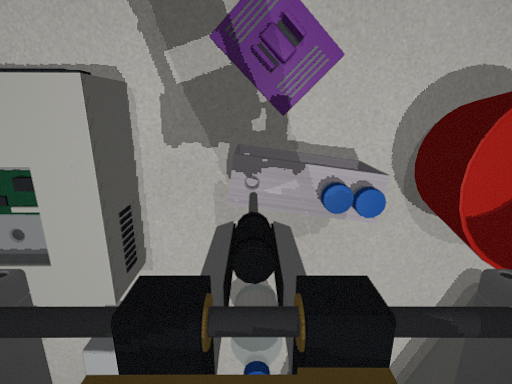

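View pics/s13.png

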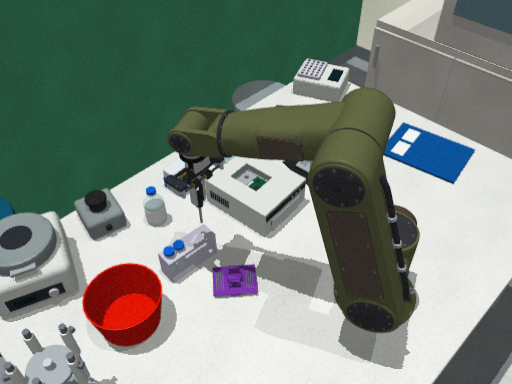

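```bash
python3 -c "
from h import *
c=load('wr13'); print(pxz(c,[(252,182)],.095)); 
cv2.imwrite('pics/wr13c.png',cv2.resize(c['im'][150:240,200:310,::-1],None,fx=6,fy=6,interpolation=cv2.INTER_CUBIC)); print(w2px(c,[[.4965,.2575,.095]]))"
```

```text
[[0.49680282 0.25749485 0.095     ]]
[[252.02725928 181.74675526]]
```

View pics/wr13c.png

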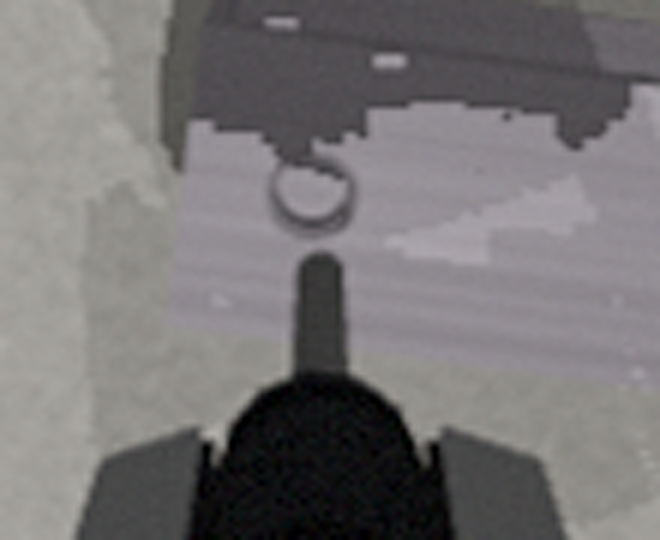

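Request:
send_rows:
  rows:
    - [[4,-12,0,0],[8,-24,0,0],[11,-32,0,0],[11,-32,0,0],[11,-32,0,0],[11,-32,0,0],[11,-32,0,0],[11,-32,0,0],[11,-32,0,0],[8,-23,0,0],[3,-11,0,0],[0,0,0,0]]

```text
time_s: 18.0
ee_pos: [0.5965, -0.0371, 0.2388]
eef_rot: [3.039, 1.57, 3.125]
force: [-0.7, 0.3, -0.9]
grip_width: 0.0234
```

Request:
send_rows:
  rows:
    - [[0,0,-15,0],[0,0,-15,0],[0,0,-10,0],[0,0,0,0],[0,0,0,0]]

```text
time_s: 18.5
ee_pos: [0.5967, -0.0353, 0.2]
eef_rot: [-0.07, 1.57, 0.017]
force: [0.3, 0.5, -0.1]
grip_width: 0.0233
```

```bash
python3 -c "
from h import *
st(); c=save('wrist','wr14'); 
P=np.array(ctrl.get_obs()['ee_pos']); print(w2px(c,[P-[0,0,.095],[.5962,-.0354,.078]]))
cv2.imwrite('pics/wr14c.png',cv2.resize(c['im'][130:240,190:320,::-1],None,fx=6,fy=5.45,interpolation=cv2.INTER_CUBIC))"
```

```text
t 18.5 p [596.7 -35.3 200. ] toolx [ 0.  0. -1.] jaw yaw 95.03 q [-0.12  0.41  1.38  0.    1.35 -1.78] w 23.3 F [ 0.3  0.5 -0.1]
[[252.24732207 193.59394496]
 [252.38708614 185.75586207]]
```

View pics/wr14c.png

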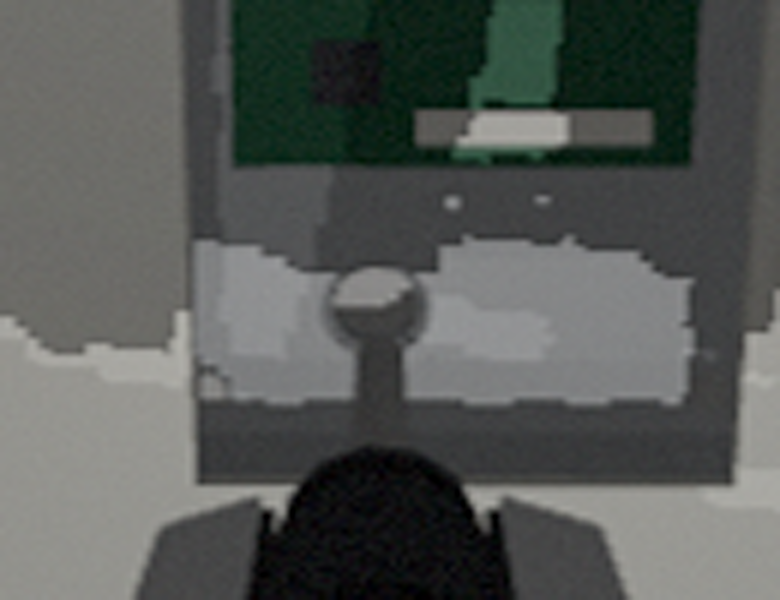

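Request:
send_rows:
  rows:
    - [[0,0,-10,0],[0,0,-12,0],[0,0,-12,0],[0,0,-6,0],[0,0,0,0],[0,0,0,0]]

```text
time_s: 19.15
ee_pos: [0.5967, -0.0358, 0.1595]
eef_rot: [-0.778, 1.571, -0.691]
force: [-0.6, 0.2, -0.7]
grip_width: 0.0235
```

Request:
send_rows:
  rows:
    - [[0,0,-4,0],[0,0,-4,0],[0,0,-2,0],[0,0,-1,0],[0,0,0,0],[0,0,0,0]]

```text
time_s: 19.75
ee_pos: [0.5971, -0.0358, 0.1493]
eef_rot: [-0.197, 1.569, -0.109]
force: [-0.4, 0.7, 5.4]
grip_width: 0.0234
```

```bash
python3 -c "
from h import *
st(); c=save('wrist','wr15')"
```

```text
t 19.75 p [597.1 -35.8 149.3] toolx [ 0.002 -0.    -1.   ] jaw yaw 95.0 q [-0.12  0.45  1.44  0.    1.24 -1.78] w 23.4 F [-0.4  0.7  5.4]
```

View pics/wr15.png

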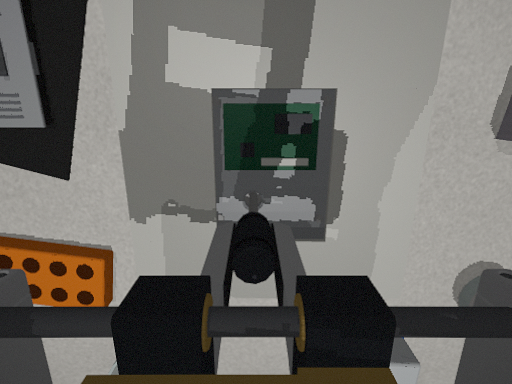

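```bash
python3 -c "
from h import *
c=save('top','t16'); cv2.imwrite('pics/t16c.png',cv2.resize(c['im'][120:260,130:370,::-1],None,fx=3.3,fy=3.3,interpolation=cv2.INTER_CUBIC)); st()"
```

```text
t 19.85 p [597.1 -35.8 149.3] toolx [ 0.002 -0.    -1.   ] jaw yaw 95.0 q [-0.12  0.45  1.44  0.    1.24 -1.78] w 23.7 F [-1.1 -0.6  6.7]
```

View pics/t16c.png

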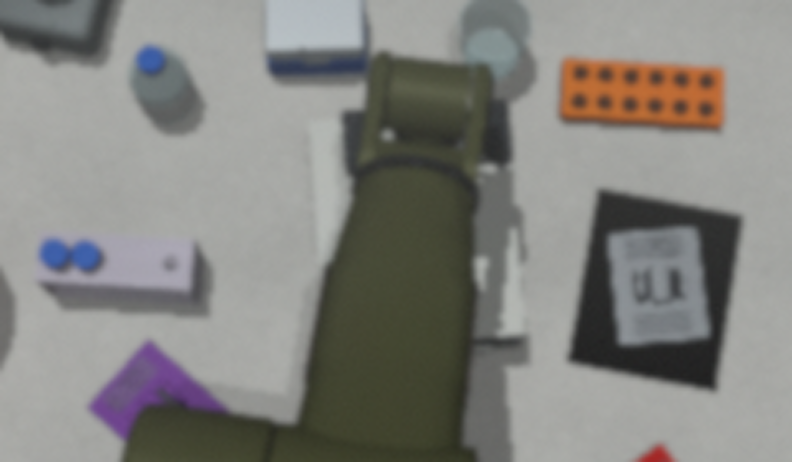

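Request:
send_rows:
  rows:
    - [[0,0,-1.5,0],[0,0,-1,0],[0,0,0,0],[0,0,0,0],[0,0,0,0],[0,0,0,0]]

```text
time_s: 20.45
ee_pos: [0.5972, -0.0359, 0.1469]
eef_rot: [-0.229, 1.569, -0.142]
force: [-0.3, -0.2, 6.2]
grip_width: 0.0235
```

```bash
python3 -c "
from h import *
c=save('side','s17'); cv2.imwrite('pics/s17c.png',cv2.resize(c['im'][130:260,150:350,::-1],None,fx=4,fy=4,interpolation=cv2.INTER_CUBIC)); st()"
```

```text
t 20.5 p [597.2 -35.8 146.9] toolx [ 0.002 -0.    -1.   ] jaw yaw 94.99 q [-0.12  0.46  1.45  0.    1.24 -1.78] w 23.0 F [-0.2  0.8  6.5]
```

View pics/s17c.png

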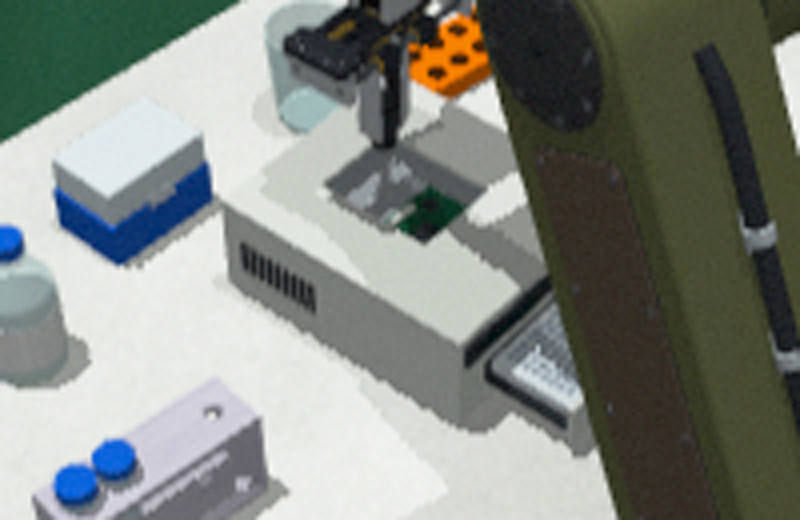

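Request:
send_rows:
  rows:
    - [[0,0,6,0],[0,0,12,0],[0,0,18,0],[0,0,22,0],[0,0,20,0],[0,0,14,0],[0,0,0,0],[0,0,0,0]]

```text
time_s: 21.3
ee_pos: [0.5964, -0.0358, 0.2373]
eef_rot: [2.949, 1.57, 3.036]
force: [-0.3, 0.5, -0.8]
grip_width: 0.0235
```

Request:
send_rows:
  rows:
    - [[-4,12,0,0],[-8,24,0,0],[-11,32,0,0],[-11,32,0,0],[-11,32,0,0],[-11,32,0,0],[-11,32,0,0],[-11,32,0,0],[-11,32,0,0],[-8,23,0,0],[-3,10,0,0],[0,0,0,0]]

```text
time_s: 22.5
ee_pos: [0.4959, 0.2581, 0.2374]
eef_rot: [-2.839, 1.57, -2.75]
force: [-0.3, 0.3, -0.9]
grip_width: 0.0235
```

Request:
send_rows:
  rows:
    - [[0,0,-15,0],[0,0,-15,0],[0,0,-5,0],[0,0,0,0],[0,0,0,0]]

```text
time_s: 23.0
ee_pos: [0.497, 0.2568, 0.2036]
eef_rot: [0.201, 1.57, 0.287]
force: [-0.4, 0.4, -0.9]
grip_width: 0.0233
```

```bash
python3 -c "
from h import *
st(); c=save('wrist','wr18'); 
P=np.array(ctrl.get_obs()['ee_pos']); print(w2px(c,[P-[0,0,.095],[.4966,.2576,.095]]))
cv2.imwrite('pics/wr18c.png',cv2.resize(c['im'][150:240,200:310,::-1],None,fx=6,fy=6,interpolation=cv2.INTER_CUBIC))"
```

```text
t 23.0 p [497.  256.8 203.6] toolx [ 0.001  0.    -1.   ] jaw yaw 94.96 q [ 0.41  0.32  1.5  -0.    1.32 -1.25] w 23.3 F [-0.4  0.4 -0.9]
[[252.53721569 193.40220736]
 [253.16550699 189.26533096]]
```

View pics/wr18c.png

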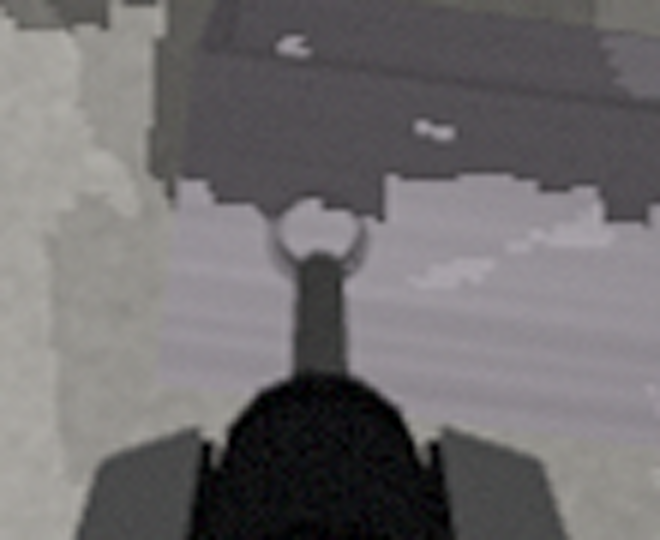

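Request:
send_rows:
  rows:
    - [[0,0,-6,0],[0,0,-10,0],[0,0,-10,0],[0,0,0,0],[0,0,0,0]]

```text
time_s: 23.55
ee_pos: [0.4966, 0.2572, 0.1767]
eef_rot: [-2.82, 1.57, -2.732]
force: [0.6, -0.4, -0.3]
grip_width: 0.0237
```

Request:
send_rows:
  rows:
    - [[0,0,-12,0],[0,0,-18,0],[0,0,-18,0],[0,0,-10,0],[0,0,-4,0],[0,0,0,0],[0,0,0,0]]

```text
time_s: 24.25
ee_pos: [0.497, 0.2574, 0.1156]
eef_rot: [0.33, 1.57, 0.417]
force: [-0.3, 0.4, -0.6]
grip_width: 0.024
```

Inserted freely. I lower the last few mm until contact.

Request:
send_rows:
  rows:
    - [[0,0,-2,0],[0,0,-2,0],[0,0,-1,0],[0,0,0,0],[0,0,0,0]]

```text
time_s: 24.75
ee_pos: [0.4967, 0.2572, 0.11]
eef_rot: [0.065, 1.571, 0.152]
force: [-0.6, 0.5, -1.3]
grip_width: 0.0232
```

Request:
send_rows:
  rows:
    - [[0,0,-1,0],[0,0,-0.5,0],[0,0,0,0],[0,0,0,0]]

```text
time_s: 25.15
ee_pos: [0.4968, 0.2573, 0.1096]
eef_rot: [0.244, 1.57, 0.331]
force: [-3.8, -2.6, 10.3]
grip_width: 0.0232
```

Seated (contact about 11 N). Release and rise.

Request:
send_rows:
  rows:
    - [[0,0,0,0],[0,0,0,0],[0,0,0,0],[0,0,0,0],[0,0,0,0],[0,0,0,0],[0,0,0,0],[0,0,0,0]]
  grip: -1

```text
time_s: 25.95
ee_pos: [0.4966, 0.2572, 0.1084]
eef_rot: [-2.497, 1.571, -2.41]
force: [-0.0, 0.5, -0.7]
grip_width: 0.0838
```

Request:
send_rows:
  rows:
    - [[0,0,15,0],[0,0,30,0],[0,0,40,0],[0,0,40,0],[0,0,40,0],[0,0,25,0],[-20,-10,0,0],[-30,-10,0,0],[-20,0,0,0],[0,0,0,0],[0,0,0,0]]

```text
time_s: 27.05
ee_pos: [0.4269, 0.2373, 0.2988]
eef_rot: [0.263, 1.57, 0.351]
force: [1.1, -1.4, -0.6]
grip_width: 0.0939
```

```bash
python3 -c "
from h import *
st(); c=save('wrist','wr19'); t=save('top','t19'); s=save('side','s19')
cv2.imwrite('pics/t19c.png',cv2.resize(t['im'][80:320,50:450,::-1],None,fx=2,fy=2,interpolation=cv2.INTER_CUBIC))
print(w2px(c,[[.4965,.2575,.15]]))
C=cloud(t); m=(t['im'].max(2)<60)
"
```

```text
t 27.05 p [426.9 237.3 298.8] toolx [ 0.001  0.    -1.   ] jaw yaw 95.02 q [ 0.43  0.1   1.54 -0.    1.5  -1.23] w 93.9 F [ 1.1 -1.4 -0.6]
[[263.73347784 235.76920614]]
```

View pics/wr19.png

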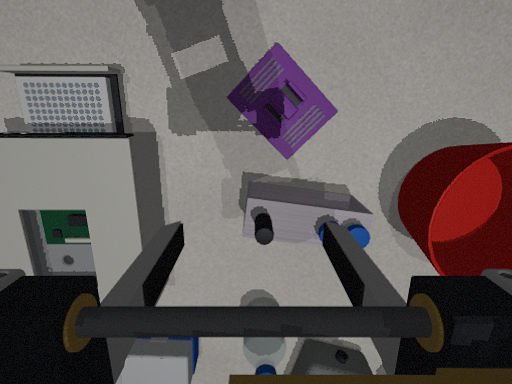

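View pics/t19c.png

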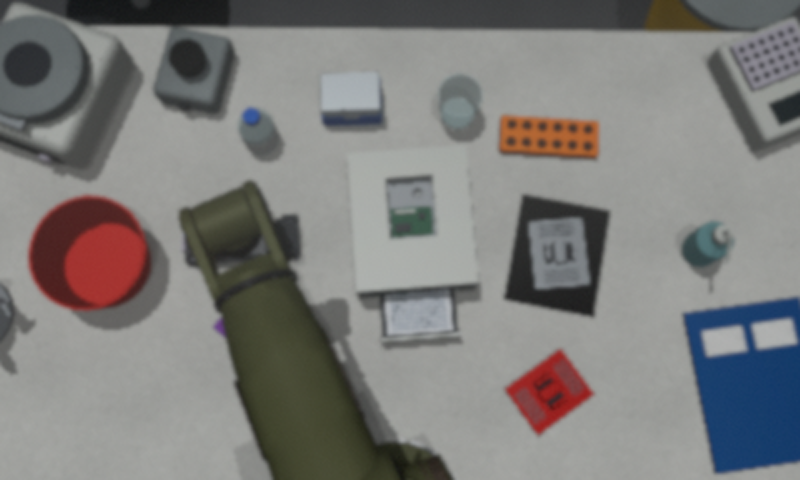

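View pics/s19.png

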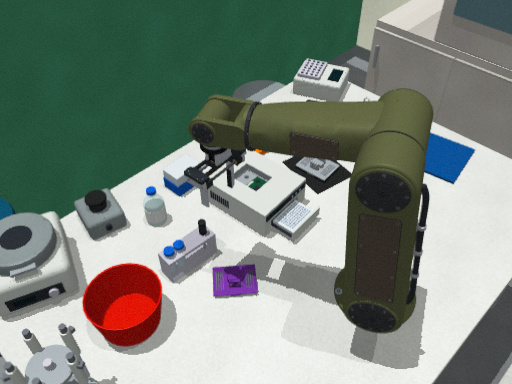

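```bash
python3 -c "
from h import *
c=load('wr19'); C=cloud(c)
print('pin top',px2w(c,[(264,236),(264,234),(265,238)]).round(4).tolist())
t=load('t19'); u=[(50+420/2,80+343/2)]; print('tray front',px2w(t,u), 'cover', pxz(t,[(50+559/2,80+254/2)],.02)); print(ctrl.get_obs()['force'])
n=np.array([541-135,-25-12]);print(n)
print(ctrl.hand_in())"
```

```text
pin top [[0.4968, 0.2579, 0.15], [0.4939, 0.2576, 0.1505], [0.4998, 0.2595, 0.149]]
tray front [[ 3.11032100e-01 -4.95090016e-02 -2.68957007e-04]] cover [[ 0.48702315 -0.32296433  0.02      ]]
[-0.08627701 -0.60772337 -0.21824701]
[406 -37]
the job is handed in; nothing more can be done
None
```

I squeezed the grey cover's tabs, lifted it off and laid it right way up near the middle of the mat. I then took the pin from the rack and pushed it down the access hole until the tray sprang out. The pin went back in its rack hole, and I handed the job in at about 27 s of the 72 s allowed.

**Last checks before handing in:**
- **Pin:** it stands upright in its hole. Its handle top measured 0.150 m, which is the height it has when home, at (0.497, 0.258).
- **Cover:** it lies flat on the mat, about 6 mm or less from the mat's measured centre.
- **Tray:** the side and top pictures show it out. My depth sample for its front panel landed on the bench just in front of it, so I did not measure exactly how far it came out.
- **Bystanders and look-alikes:** in the last views the bystanders look where they were, and I never went for the purple and red covers.
- **Gripper:** it is open and clear, touching nothing.

**What did not go to plan:**
- My first push stopped about 24 mm below the hole's mouth and the top view showed no tray. Another 2.5 mm of push released it.
- Two-view heights for the pin top and hole mouth came out about 4 mm lower than the text's. The single-view depth readings matched the text, so I used those.

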